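# Set the plate warmer's selector

### The job

Set the plate warmer to the green mark: turn its selector so that the white pointer goes to the green mark by the shorter way round (never past the orange mark), then feel for the notch near the mark with light pressure and push the selector fully down into it. Never force it down or sideways, leave the crockery where it is, and let go at the end.

Things in the scene. Friction and masses are not known exactly. Their poses are not given: they have to be found in the camera images.
- selector (a joint): Rotation of the selector (rad) about its vertical axis, growing counter-clockwise seen from above. It turns endlessly, without stops, and the reading goes on counting over full turns (it may start at more than 6.28); its zero has no meaning. About 0.12 N m of friction resists it and it stays where it is left.
- cap (a joint): Push-down of the selector (m): 0 raised, 0.008 fully home. About 4 N of friction resists, no return spring, stays where left. A hidden key, 30 mm from the axis under the pointer, meets a ring within the first 1 mm (the ring gives about 1 mm per 15 N) unless over a notch. The key must not press on the ring or a notch's side with over 25 N. Once home, the selector cannot turn.
- selector_grip (a point): Point on the selector's axis, 10 mm below the top of its grip bar. The selector is a black disc of 72 mm diameter with an upright bar across it, 56 mm long, 14 mm thick and 36 mm tall, to be pinched across its thickness from above; the disc's top is 26 mm below this point. Own x runs along the bar towards the pointer, z up. It goes down with the selector by up to 8 mm.
- pointer_tip (a point): Tip of the white pointer, on the rim of the selector's disc, 48 mm from the axis in the direction of the grip's own x; the top of the bar has a white stripe on the same side.
- green_spot (a point): Top centre of the green mark: flat bright green disc, 16 mm across, 3 mm thick, fixed on the warmer's top 65 to 71 mm from the selector's axis. The target. Its notch lies up to 0.3 rad to either side of the direction from the axis to the mark, so it is to be found by feel; within about 0.06 rad of the notch's middle the selector goes down the whole 8 mm.
- orange_spot (a point): Top centre of the orange mark, a flat disc like the green one, roughly opposite it across the axis; which of the two is where changes. It has a notch too. The pointer must not come to it or pass over it, which the longer way round would do.
- warmer: The plate warmer: a heavy, fixed white box of 210 x 370 mm with its top 86 mm above the work surface. Origin on the work surface under the selector's axis, z up, x square to a long side; the box reaches 105 mm to either side along x, 95 mm along +y and 275 mm along -y. A black hot plate is at its -y end.
- bowl_center (a point): Cream bowl with orange dots, 156 mm across, 50 mm tall, standing on the hot plate; point half-way up on its axis. Leave it alone.
- mug_center (a point): Olive-green mug, 76 mm across, 90 mm tall, on the counter beside the warmer; point half-way up on its axis. Leave it alone.
- casserole_center (a point): White rectangular oven dish, 100 x 180 x 50 mm, on the counter behind the warmer; point at its centre. Leave it alone.

How it is judged:
On the way:
1. the pointer has come to the green mark with the selector still raised (horizontal distance between pointer_tip and green_spot below 0.032 m and value of joint cap below 0.004 m), for 0.1 s.
At the end, for the whole second after the job is handed in: The selector is down in the notch by the green mark (at least 6 of its 8 mm) with the pointer tip within 32 mm of the green mark's centre, and bowl, mug and oven dish stand within 15 mm of where they were (value of joint cap above 0.006 m and horizontal distance between pointer_tip and green_spot below 0.032 m and not (distance of any of bowl_center, mug_center, casserole_center from where it was at the start of the episode above 0.015 m)); the robot touches nothing.
It fails at once if the pointer comes to the orange mark (within 29 mm of its centre): the longer way round (horizontal distance between pointer_tip and orange_spot below 0.029 m).
It fails at once if the selector's key is forced against the ring or the side of a notch with more than 25 N (contact force between cap and warmer above 25 N).
It fails at once if bowl, mug or oven dish is moved by more than 15 mm (distance of any of bowl_center, mug_center, casserole_center from where it was at the start of the episode above 0.015 m).
It also fails if it takes over 64 s, if anything falls off the work surface, if the arm or the gripper's body presses on something with over 40 N, if the wrist force passes 120 N, or if a joint passes its speed limit or range.

### The arm

A 6-joint arm with a two-finger parallel gripper is mounted at the origin on the work surface. World frame = base frame: x ahead of the robot, y to its left, z up, the work surface at z = 0. Lengths are in m, angles in rad, forces in N, time in s.
With the tool pointing down it reaches from about 0.35 to 1 m from the base axis. Payload 7.1 kg.
Tool frame: the origin (TCP) lies at the very end of the fingers, on their centre line; the grasp point (between the pads) lies 19 mm behind it; z points along the fingers, y is the line along which they close (so a half turn about z gives the same grasp; the last joint's range is limited). The gripper opens to 85 mm and grips with 20 to 120 N. Pads are 22 mm wide; open, the fingers measure 114 mm over their backs; the gripper's body (76 mm by 85 mm) begins 54 mm behind the grasp point. The pads swing forward as they close: fully open they stand 13 mm farther back than shut.
Start: joints at [1.249, 0.423, 1.63, -0, 1.089, -0.019], TCP at [0.186, 0.597, 0.231] pointing down, gripper open.
Joint ranges: [-3, 3], [-0.9, 2.11], [0.09, 2.58], [-1.31, 4.45], [0.11, 2.69], [-2.54, 2.54]. Speed limits (rad/s): [2.39, 2.39, 3.01, 3.14, 3.14, 3.14].

### API

Orientations are given as a unit quaternion [w, x, y, z].
In Python, from bench import ctrl gives the robot as it stands. Calls block until the motion is done:
- ctrl.reach(position, orientation): joint-space move of the TCP to a pose.
- ctrl.line_to(position, feed=0.15, ori=None): straight line of the TCP; ori=None keeps the orientation; feed is the mean speed in m/s.
- ctrl.move_joints(angles): joint-space move.
- ctrl.grip(opening, force=None): opening from 0.0 (shut) to 1.0 (fully open); force is the grip in N (None keeps the last); returns when the fingers have stopped.
- ctrl.pause(seconds).
- ctrl.ik(position, orientation): joint angles nearest the present ones, or None.
- ctrl.read_state(): the state.
- ctrl.camera(name): name is "scene" or "top" or "wrist"; returns (picture, depth): 400x640x3 uint8, red, green, blue; 400x640 float32, m along the optical axis (not along the pixel's ray), 0 where there is no reading.
- ctrl.camera_params(name): a dict with "fx", "fy", "cx", "cy" (pixels), "R" (3x3) and "t" (3): a world point X has camera coordinates R X + t; the wrist camera has in their place "tool_from_camera" (4x4, takes a point from camera to tool coordinates, whose origin is the TCP and whose axes are the flange's). Camera axes: x right, y down, z forward; pixel columns grow to the right and rows downward; lengths in m; the calibration is good to about 2 mm. A picture is of the moment at which its call begins: read the wrist's pose just before it. camera_params takes no time and is no camera call.
A pose or a line that the arm cannot do raises ctrl.PlanningError and nothing moves.
- ctrl.sign_off(): hands the job in; it is judged then, once.
Trained networks look in the newest picture that a camera, given by its name, has taken for a name from the list of things; names that differ only in an ending like _2 or _b are one class to them, and where a whole thing is asked for, a point or a joint stands for the part that bears it (a point fixed in the world has none). Each returns a list of dicts, best first, with "p" (0 to 1); they miss things now and then, are a little off and sometimes report something else, mostly with a low value. They report only what shows in the picture. A call takes as long as a camera call.
- ctrl.trace(camera, label): "pixels" (400x640 bool, what is visible of it) and "bbox" ([centre column, centre row, width, height] in pixels, round what is visible of it).
The state is a dict: "time": time; "joint_positions": joint angles; "joint_vel": joint speeds; "effort": joint torques, N m; "tool_pos": TCP position; "tcp_rot": TCP orientation; "ft_force": force on the tool from outside, world axes, zero at the start; "ft_torque": the same for the moment, N m; "finger_gap": opening from 0.0 (shut) to 1.0 (fully open); "finger_force": force on a finger pad.
Only numpy, scipy, OpenCV 4.12 (cv2) and the standard library are available. Lean on these libraries where they do the work, as an engineer would, in place of code of your own. Each camera call takes 0.05 s, during which the arm holds its last target. There are 200 camera calls.

## Working session

There is one attempt and no reset: what is moved stays moved. The work goes in short steps, each a Python script; the robot and the scene stay as the last script left them, time stands still between calls to the robot, and variables do not carry over. Pictures are saved under pics/ and viewed, at most 10 in all, crops included, and the job is handed in when it is done.

```bash
mkdir -p pics; ls
cat > h.py <<'E'
from bench import ctrl
import numpy as np, cv2
from scipy.spatial.transform import Rotation as Ro
def q_down(yaw):  # tool z down, tool x at angle yaw
    R=np.column_stack([[np.cos(yaw),np.sin(yaw),0],[np.sin(yaw),-np.cos(yaw),0],[0,0,-1]])
    q=Ro.from_matrix(R).as_quat(); return [q[3],q[0],q[1],q[2]]
def rot(q): return Ro.from_quat([q[1],q[2],q[3],q[0]]).as_matrix()
def snap(name):
    s=ctrl.read_state(); im,d=ctrl.camera(name); p=ctrl.camera_params(name)
    if name=='wrist':
        T=np.array(p['tool_from_camera']); Rw=rot(s['tcp_rot'])
        A=Rw@T[:3,:3]; b=Rw@T[:3,3]+np.array(s['tool_pos'])
    else:
        R=np.array(p['R']); A=R.T; b=-R.T@np.array(p['t'])
    r,c=np.mgrid[:400,:640]
    P=np.stack([(c-p['cx'])/p['fx']*d,(r-p['cy'])/p['fy']*d,d],-1)@A.T+b
    return im,d,P
E
python3 - <<'E'
from h import *
s=ctrl.read_state(); print(s)
for n in ['top','scene']:
    im,d,P=snap(n); cv2.imwrite(f'pics/{n}.png',im[:,:,::-1]); np.savez(f'{n}.npz',im=im,d=d,P=P)
    for l in ['selector','selector_grip','green_spot','orange_spot','pointer_tip','warmer']:
        for r in ctrl.trace(n,l)[:2]:
            m=r['pixels']&(d>0); print(n,l,round(r['p'],2),np.round(r['bbox'],1),np.round(np.median(P[m],0),3) if m.any() else '')
E
```

```text
pics
{'time': 0.0, 'joint_positions': array([ 1.24899004e+00,  4.23829011e-01,  1.63072222e+00,  2.37580992e-05,
        1.08860672e+00, -1.89640480e-02]), 'joint_vel': array([-3.37035269e-05, -5.99403233e-04,  6.70027674e-04, -2.77844654e-03,
       -9.08897452e-04,  6.24902488e-04]), 'effort': array([ 3.00889069e-04, -5.57373655e+01, -2.81748569e+01,  6.87767829e-05,
        7.09420361e-03, -5.07857283e-05]), 'tool_pos': array([0.18616522, 0.59603676, 0.23054043]), 'tcp_rot': array([-1.43075377e-04,  1.50848551e-01,  9.88556575e-01, -7.69531552e-04]), 'ft_force': array([ 0.10416398, -0.06216148, -0.00049708]), 'ft_torque': array([-0.01909343,  0.00556805,  0.02515868]), 'finger_force': 0.0, 'finger_gap': 1.0025736385621171}
top selector 0.88 [337.1 264.2  43.5  41.5] [0.497 0.005 0.124]
top selector_grip 0.93 [337.7 264.8  40.2  38. ] [0.498 0.005 0.124]
top orange_spot 0.52 [377.5 263.4  10.7   7.5] [ 0.499 -0.069  0.089]
top pointer_tip 0.61 [336.1 264.   42.5  46.3] [0.497 0.006 0.124]
top warmer 0.79 [382.  282.6 219.3 174.3] [ 0.482 -0.034  0.086]
top warmer 0.46 [420.  201.1 102.   78.1] [ 0.626 -0.173  0.008]
scene selector 0.71 [273.6 174.7  33.4  32. ] [ 0.511 -0.007  0.126]
scene selector_grip 0.89 [273.6 176.2  35.5  35.1] [ 0.511 -0.007  0.126]
scene pointer_tip 0.73 [189.5 185.1  75.   52.1] [ 0.412 -0.17   0.116]
scene warmer 0.58 [239.3 206.6 171.1 102.5] [ 0.523 -0.07   0.086]
```

```bash
python3 -c "
import cv2
i=cv2.imread('pics/top.png'); cv2.imwrite('pics/topc.png',cv2.resize(i[170:370,240:500],None,fx=3,fy=3,interpolation=2))"
```

```text
(no output)
```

View pics/topc.png

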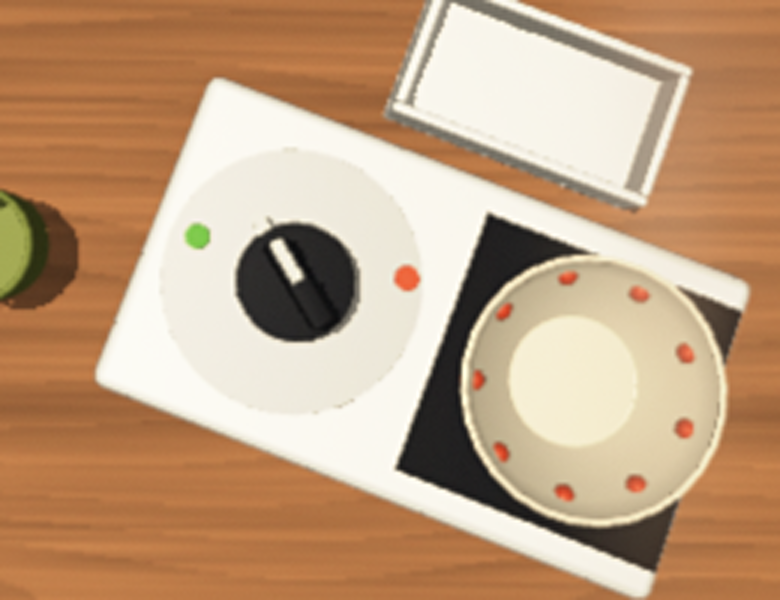

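The top view shows the green mark on the left at crop (198,236) and the orange one on the right at (407,278). The selector is at (298,282), with its white stripe pointing up and to the left. I'll measure these and go in for a wrist look.

```bash
cat >> h.py <<'E'
def blobs(im,P,ax=None):
    hsv=cv2.cvtColor(im,cv2.COLOR_RGB2HSV).astype(int); out={}
    z=P[...,2]; near=np.ones(z.shape,bool) if ax is None else (np.hypot(P[...,0]-ax[0],P[...,1]-ax[1])<.1)
    H,S,V=hsv[...,0],hsv[...,1],hsv[...,2]
    for n,m in dict(green=(H>40)&(H<75)&(S>120),orange=(H<15)&(S>130)).items():
        m=m&near&(abs(z-.089)<.012); out[n]=(P[m].mean(0),m.sum())
    bar=near&(z>.105)&(z<.14)
    out['bar']=(P[bar].mean(0),bar.sum(),np.median(P[bar][:,2]))
    X=P[bar][:,:2]; w,v=np.linalg.eigh(np.cov(X.T)); d=v[:,1]
    st=bar&(V>150)&(S<60); dst=P[st].mean(0)[:2]-X.mean(0)
    d=d*np.sign(d@dst); out['yaw']=np.arctan2(d[1],d[0]); out['nst']=st.sum()
    pr=(X-X.mean(0))@v; out['ext']=np.ptp(pr,0)
    t=(X-X.mean(0))@v; mid=X.mean(0)+v@((t.max(0)+t.min(0))/2); out['mid']=mid
    return out
E
python3 - <<'E'
from h import *
f=np.load('top.npz'); o=blobs(f['im'],f['P'],[.497,.005]); 
for k,v in o.items(): print(k,v)
c=o['mid']
for k in('green','orange'): v=o[k][0][:2]-c; print(k,np.hypot(*v),np.arctan2(v[1],v[0]))
ctrl.reach([c[0]-.05,c[1],.33],q_down(0)) if ctrl.ik([c[0]-.05,c[1],.33],q_down(0)) is not None else print('noik')
s=ctrl.read_state();print(s['time'],s['tool_pos'],s['joint_positions'])
im,d,P=snap('wrist'); cv2.imwrite('pics/w.png',im[:,:,::-1]); np.savez('w.npz',im=im,d=d,P=P)
print(ctrl.camera_params('wrist')['tool_from_camera'])
for k,v in blobs(im,P,c).items(): print(k,v)
E
```

```text
green (array([0.52270995, 0.06213744, 0.0885849 ]), np.int64(45))
orange (array([ 0.49810801, -0.06954052,  0.08927562]), np.int64(50))
bar (array([0.49761411, 0.00470762, 0.12371852]), np.int64(1007), np.float64(0.12371939395238107))
yaw 2.0784402546921923
nst 65
ext [0.08331175 0.0713224 ]
mid [0.50158377 0.00608338]
green 0.05990303089717837 1.2103702442041868
orange 0.07570373974820138 -1.6167252282649687
3.0333 [0.45167624 0.00657901 0.32990971] [-1.18699145e-02  4.52478171e-02  1.88710643e+00  1.41291361e-04
  1.20936965e+00  1.55761714e+00]
[[-4.40196309e-04 -9.58030620e-01 -2.86665551e-01  7.28086127e-02]
 [ 9.99999786e-01 -2.83104949e-04 -5.89443006e-04 -1.11761411e-03]
 [ 4.83548012e-04 -2.86665750e-01  9.58030539e-01 -1.43390879e-01]
 [ 0.00000000e+00  0.00000000e+00  0.00000000e+00  1.00000000e+00]]
green (array([0.52328336, 0.06226806, 0.09047917]), np.int64(147))
orange (array([ 0.49853015, -0.06905631,  0.09034996]), np.int64(150))
bar (array([0.49911987, 0.00330944, 0.125304  ]), np.int64(3009), np.float64(0.1253143718105416))
yaw 2.0780615822697177
nst 112
ext [0.0832723  0.07092985]
mid [0.50146582 0.00546015]
```

View pics/w.png

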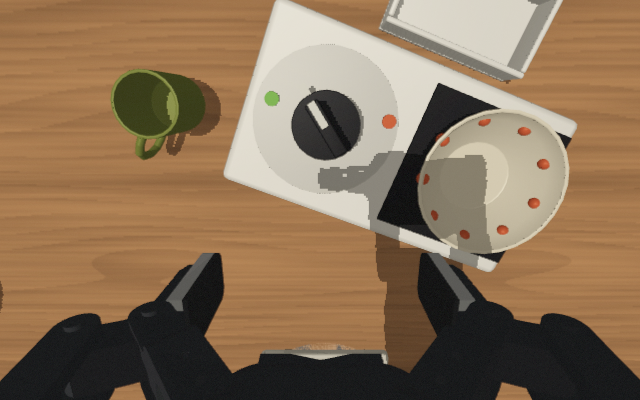

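The wrist view shows green at (272,98), orange at (389,121) and the bar at about (328,125). The surface at z = 0.125 is the disc top, so the bar top must be near 0.160. I'll recompute with that.

```bash
sed -i 's/(z>.105)&(z<.14)/(z>.150)\&(z<.172)/' h.py
python3 - <<'E'
from h import *
for n in ('top','w'):
    f=np.load(n+'.npz'); P=f['P']; o=blobs(f['im'],P,[.499,.004])
    for k,v in o.items(): print(k,v)
    z=P[...,2]; m=(abs(z-.1245)<.004)&(np.hypot(P[...,0]-.499,P[...,1]-.004)<.06)
    (cx,cy),r=cv2.minEnclosingCircle(P[m][:,:2].astype(np.float32)*1000); print('disc',cx,cy,r)
    c=o['mid']
    for k in('green','orange'): v=o[k][0][:2]-c; print(k,np.hypot(*v),np.arctan2(v[1],v[0]))
E
```

```text
green (array([0.52270995, 0.06213744, 0.0885849 ]), np.int64(45))
orange (array([ 0.49810801, -0.06954052,  0.08927562]), np.int64(50))
bar (array([0.49624977, 0.00322257, 0.15960136]), np.int64(271), np.float64(0.1597203486175437))
yaw 0.55049301115058
nst 72
ext [0.01404045 0.05557794]
mid [0.49651805 0.00316482]
disc 501.3648681640625 6.4768476486206055 41.82976150512695
green 0.06452740982060527 1.152829007476468
orange 0.07272272371614012 -1.5489312618725208
green (array([0.52328336, 0.06226806, 0.09047917]), np.int64(147))
orange (array([ 0.49853015, -0.06905631,  0.09034996]), np.int64(150))
bar (array([0.49668918, 0.00279773, 0.16131399]), np.int64(917), np.float64(0.16138198483584382))
yaw 0.5485620155951871
nst 228
ext [0.01405102 0.05565657]
mid [0.49603687 0.00254078]
disc 501.2853698730469 5.6796417236328125 41.736289978027344
green 0.06564844793784182 1.1428137003332284
orange 0.07164048668255622 -1.5359866194112515
```

The pointer is at yaw 0.55, green at 1.145 and orange at −1.54, so the short way is +0.6 rad counter-clockwise. Next I'll grasp the bar.

Run:
```python
from h import *
c=np.array([.4963,.0028]); y0=.5495
for y in (y0,1.5,y0-np.pi): j=ctrl.ik([*c,.15],q_down(y)); print(y,None if j is None else np.round(j,2))
ctrl.grip(.55,30)
ctrl.reach([*c,.21],q_down(y0)); ctrl.line_to([*c,.132],.1)
f0=ctrl.read_state()['ft_force']
ctrl.grip(0.0,60); s=ctrl.read_state()
print(s['time'],f0,s['ft_force'],s['ft_torque'],s['tool_pos'],s['finger_gap'],s['finger_force'],s['joint_positions'])
```

```text
0.5495 [-0.02  0.36  1.97 -0.    0.81  1.  ]
1.5 [-0.02  0.36  1.97 -0.    0.81  0.05]
-2.592092653589793 [-0.02  0.36  1.97 -0.    0.81 -2.14]
5.4667 [ 0.19054741 -0.21953943  0.54721821] [ 0.25635162 -3.68572134  2.88616942] [-0.77348954 -0.13526343  0.00597792] [0.49702996 0.00234977 0.1325722 ] 0.15173897048059276 60.27239799499512 [-1.88176357e-02  3.86308764e-01  1.97951126e+00 -9.42238124e-04
  7.74100440e-01  1.00296284e+00]
```

Run:
```python
from h import *
c=np.array([.4963,.0028])
for y in np.linspace(.5495,.80,4)[1:]:
    t=ctrl.read_state()['time']
    ctrl.reach([*c,.132],q_down(y)); s=ctrl.read_state(); R=rot(s['tcp_rot'])
    print(s['time']-t,s['time'],y,np.arctan2(R[1,0],R[0,0]),np.round(s['ft_force'],1),np.round(s['ft_torque'],2),s['tool_pos'])
im,d,P=snap('wrist'); cv2.imwrite('pics/w2.png',cv2.resize(im[:,:,::-1],None,fx=1.2,fy=1.2))
```

```text
0.25 5.7167 0.633 0.6312419014953506 [ 1.6 -4.   4.1] [-0.94 -0.26  0.17] [0.4969173  0.00246202 0.13239029]
0.25 5.9667 0.7165 0.7147023855850358 [ 1.1 -3.9  3.3] [-0.89 -0.29  0.15] [0.49689343 0.00249758 0.13229748]
0.25 6.2167 0.8 0.7982456316701715 [ 1.3 -5.3  3.1] [-0.89 -0.27  0.15] [0.49683938 0.00254807 0.13226057]
```

View pics/w2.png

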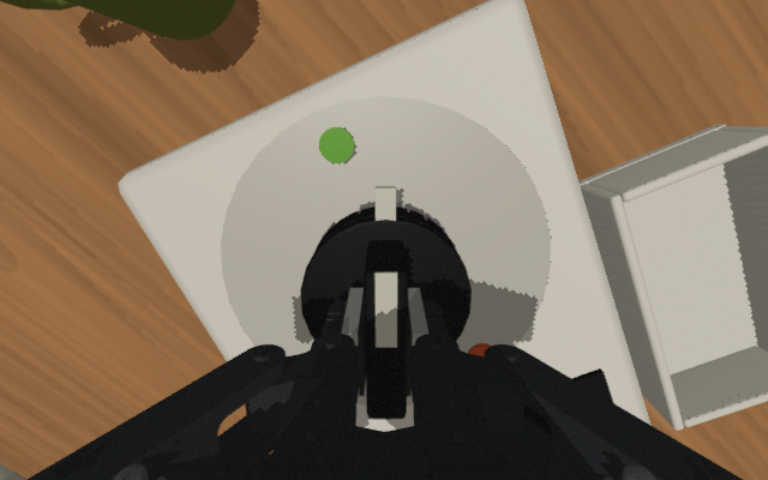

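The selector turns with the gripper: the pointer is at (386,200) and green is ahead at (337,145). I'll now probe for the notch with light presses, lifting before each turn.

```bash
cat > probe.py <<'E'
from h import *
c=np.array([.4963,.0028]); z0=.132; FMAX=11
def st(): 
    s=ctrl.read_state(); return s['tool_pos'][2],s['ft_force'][2],s['ft_torque'][2],s['time']
def press(y,zs,dmax,step=.0004,fmax=FMAX):
    """lower until force or depth limit; returns commanded z"""
    z=zs; tr=[]
    while True:
        a=st(); tr.append((round((z0-a[0])*1e3,2),round(a[1],1)))
        if a[1]>fmax or z0-z>=dmax: return z,tr
        z-=step; ctrl.line_to([*c,z],.02,q_down(y)); ctrl.pause(.04)
E
python3 - <<'E'
from probe import *
y=.80
while y<1.5:
    ctrl.reach([*c,z0],q_down(y)); 
    z,tr=press(y,z0,.0036); a=st(); print(round(y,3),'cmd',round((z0-z)*1e3,1),tr[-3:],'tz',round(a[2],2),'t',round(a[3],1))
    if z0-z>=.0035 and a[1]<FMAX: print('NOTCH',y,tr); break
    ctrl.line_to([*c,z0],.03,q_down(y))
    if a[3]>40 or max(t[1] for t in tr)>20: break
    y+=.05
E
```

```text
0.8 cmd 1.6 [(np.float64(0.27), np.float64(7.3)), (np.float64(0.43), np.float64(10.0)), (np.float64(0.57), np.float64(13.5))] tz 0.11 t 7.7
0.85 cmd 1.6 [(np.float64(0.28), np.float64(7.2)), (np.float64(0.43), np.float64(10.7)), (np.float64(0.58), np.float64(13.5))] tz 0.08 t 9.3
0.9 cmd 1.6 [(np.float64(0.3), np.float64(7.2)), (np.float64(0.44), np.float64(9.9)), (np.float64(0.56), np.float64(13.2))] tz 0.05 t 11.0
0.95 cmd 1.6 [(np.float64(0.29), np.float64(8.0)), (np.float64(0.44), np.float64(10.3)), (np.float64(0.57), np.float64(13.8))] tz 0.08 t 12.7
1.0 cmd 1.2 [(np.float64(0.1), np.float64(4.6)), (np.float64(0.28), np.float64(7.6)), (np.float64(0.46), np.float64(12.1))] tz 0.07 t 14.1
1.05 cmd 1.2 [(np.float64(0.14), np.float64(6.5)), (np.float64(0.32), np.float64(8.5)), (np.float64(0.46), np.float64(11.5))] tz 0.07 t 15.4
1.1 cmd 1.2 [(np.float64(0.15), np.float64(6.0)), (np.float64(0.31), np.float64(8.1)), (np.float64(0.48), np.float64(11.8))] tz 0.09 t 16.8
1.15 cmd 1.6 [(np.float64(0.43), np.float64(7.1)), (np.float64(0.59), np.float64(10.6)), (np.float64(0.76), np.float64(13.0))] tz 0.16 t 18.5
1.2 cmd 2.0 [(np.float64(0.89), np.float64(6.5)), (np.float64(1.12), np.float64(8.1)), (np.float64(1.31), np.float64(11.9))] tz 0.1 t 20.4
1.25 cmd 3.6 [(np.float64(2.75), np.float64(3.4)), (np.float64(3.03), np.float64(5.4)), (np.float64(3.54), np.float64(4.5))] tz 0.23 t 23.6
NOTCH 1.2500000000000004 [(np.float64(0.0), np.float64(3.3)), (np.float64(0.44), np.float64(2.7)), (np.float64(0.87), np.float64(2.4)), (np.float64(1.26), np.float64(3.3)), (np.float64(1.63), np.float64(3.7)), (np.float64(1.99), np.float64(3.4)), (np.float64(2.28), np.float64(3.9)), (np.float64(2.75), np.float64(3.4)), (np.float64(3.03), np.float64(5.4)), (np.float64(3.54), np.float64(4.5))]
```

Run:
```python
from probe import *
z=z0-.0036
for y in (1.26,1.27):
    ctrl.line_to([*c,z],.02,q_down(y)); ctrl.pause(.05); print(y,np.round(st(),3))
z,tr=press(y,z,.0092,fmax=12); print(round((z0-z)*1e3,1),[tuple(map(float,t)) for t in tr],np.round(st(),3))
```

```text
1.26 [ 0.128  5.026  0.263 23.858]
1.27 [ 0.128  3.611  0.1   24.158]
8.0 [(3.62, 3.6), (4.01, 4.4), (4.36, 4.6), (4.85, 3.4), (5.2, 3.9), (5.52, 5.8), (5.89, 6.0), (6.23, 7.2), (6.6, 6.6), (6.97, 7.7), (7.24, 9.5), (7.32, 13.1)] [ 0.125 13.062  0.297 27.367]
```

Run:
```python
from probe import *
s=ctrl.read_state(); p=s['tool_pos']
ctrl.line_to([*c,p[2]+.0003],.02,q_down(1.27)); print(np.round(st(),3))
ctrl.grip(.55,30); print(np.round(st(),3))
ctrl.line_to([*c,.21],.1,q_down(1.27)); ctrl.reach([c[0]-.05,c[1],.33],q_down(0))
im,d,P=snap('wrist'); cv2.imwrite('pics/w3.png',im[:,:,::-1])
o=blobs(im,P,c)
z=P[...,2]; m=(np.hypot(P[...,0]-c[0],P[...,1]-c[1])<.03)
print(o,'disc z',np.median(z[m&(z<.14)]),st())
t=o['mid']+.048*np.array([np.cos(o['yaw']),np.sin(o['yaw'])]); print('tip-green',np.hypot(*(t-o['green'][0][:2])))
```

```text
[ 0.125  3.416  0.274 27.617]
[1.2500e-01 2.5000e-01 1.3000e-02 2.8042e+01]
{'green': (array([0.52316753, 0.06217518, 0.09044147]), np.int64(153)), 'orange': (array([ 0.49850261, -0.06898549,  0.09031389]), np.int64(155)), 'bar': (array([0.49623681, 0.00275859, 0.15344488]), np.int64(890), np.float64(0.1534974021016635)), 'yaw': np.float64(1.2885096985212416), 'nst': np.int64(212), 'ext': array([0.01420637, 0.05582099]), 'mid': array([0.4959483 , 0.00247427])} disc z 0.11742622889333021 (np.float64(0.32928031825591614), np.float64(-0.3248341875125542), np.float64(-0.012518324555763743), 30.25)
tip-green 0.019410466976498463
```

View pics/w3.png

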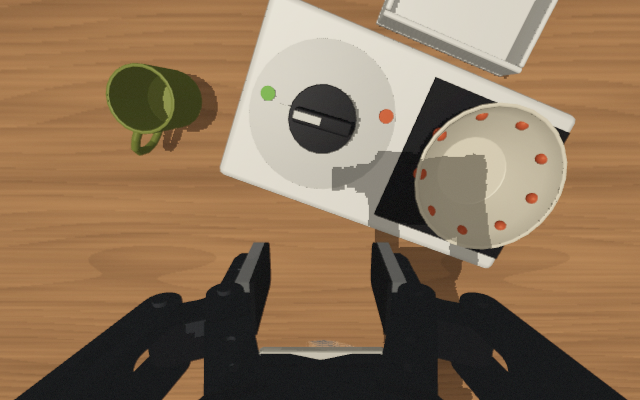

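The bar top has dropped 7.9 mm (0.1614 → 0.1535), so the selector is fully home. The pointer is about 19 mm from green (268,93), the crockery hasn't moved and the gripper is clear. I'm handing in.

```bash
python3 -c "
from bench import ctrl
print(ctrl.sign_off())"
```

```text
the job is handed in; nothing more can be done
None
```

The selector was turned the short way to the green mark and pushed fully down into its notch (about 7.9 mm, pointer tip about 19 mm from the mark), then released; I handed the job in at about 30 s, but the hand-in returned no verdict.

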